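Turn the press plate over against the turning stop

ROBOT

A 7-joint arm with a two-finger parallel gripper is mounted at the origin on a cart in front of the work surface, level with it; the furniture and walls round the work are solid. World frame = base frame: x ahead of the robot, y to its left, z up, the work surface at z = 0. Lengths are in m, angles in rad, forces in N, time in s.
With the tool pointing down it reaches from about 0.425 to 0.925 m from the base axis. Payload 6.8 kg.
Tool frame: the origin (TCP) lies midway between the tips of the shut fingers; the grasp point (between the pads) lies 19 mm behind it (r.grip_point_offset is the distance from the TCP to the grasp point, in m); x points along the fingers, z is the direction in which the jaws open and shut, and the axes are right-handed (so a half turn about x gives the same grasp; the last joint's range is limited). The gripper opens to 85 mm and grips with 20 to 120 N. Pads are 22 mm wide; open, the fingers measure 114 mm over their backs; the gripper's body (76 mm by 85 mm) begins 54 mm behind the grasp point. The pads swing forward as they close: fully open they stand 13 mm farther back than shut.
Start: joints at [1.023, 0.477, 0.022, 1.555, -0.011, 1.109, -0.083], TCP at [0.287, -0.611, 0.231] pointing down, gripper open.
Joint ranges: [-2.96, 2.96], [-0.34, 2.1], [-1.41, 1.46], [0.24, 2.44], [-1.37, 4.51], [0.17, 1.92], [-2.96, 2.96]. Speed limits (rad/s): [2.39, 2.39, 3.14, 3.14, 3.14, 3.14, 3.14].

INTERFACE

Orientations are given as a rotation vector (axis times angle).
In Python, from bench import r gives the robot as it stands.
- The arm moves only by the tool servo_tool, never from a script. Its argument "steps" is a list of rows, each an object of numbers: "tx", "ty", "tz": the shift along the tool's x, y, z normalised to -1 to 1, where 1 is 0.05 m; "ax", "ay", "az": the turn, a rotation vector about the tool's x, y, z normalised to -1 to 1, where 1 is 6 degrees. In form: [{"tx": .., "ty": .., "tz": .., "ax": .., "ay": .., "az": ..}, ...]. A call has 1 to 12 rows; each row shifts and turns the commanded pose from where the row before left it, along the tool's axes as they then stand; what a row does not reach is not made up. A row lasts 1/8 s, in which the tool goes at most 62.5 mm and 10.7 degrees, less where a joint would pass 70% of its speed; a pose out of reach is approached as far as the arm can. A call with a number of a shift or a turn outside -1 to 1 is refused whole. A call with a gripper value outside its range is refused whole. "grip" is the closure in counts, from 0 (fully open) to 255 (shut), set as the call begins (left out, the last holds). The fingers move at their own pace and stop on an object; "squeeze" is the grip in N (left out, the last holds). Time passes only in rows, so rows that do not move let the fingers close. It gives the time, the measured TCP pose, the force and the opening at its end, in the units of the state.
- r.get_obs(): the state, without advancing time (a new reading comes with each control period).
- r.grab_frame(name): name is "side" or "top" or "wrist"; returns the picture (400x640x3 uint8, red, green, blue); there is no depth.
- r.camera_model(name): a dict with "mtx" (3x3 intrinsics, pixels), "R" (3x3) and "t" (3): a world point X has camera coordinates R X + t. Camera axes: x right, y down, z forward; pixel columns grow to the right and rows downward; lengths in m; the calibration is good to about 2 mm. A picture is of the moment at which its call begins: read the wrist's pose just before it. camera_model takes no time and is no camera call; for the wrist camera it gives the pose at the moment of the call.
- r.hand_in(): hands the job in, once; it reports no verdict.
The state is a dict: "clock": time; "joints": joint angles; "qvel": joint speeds; "tau": joint torques, N m; "tcp_pos": TCP position; "orientation": TCP orientation; "contact_force": force on the tool from outside, world axes, zero at the start; "moment": the same for the moment, N m; "grip_width": finger opening in m.
Only numpy, scipy, OpenCV 4.12 (cv2) and the standard library are available. Lean on these libraries where they do the work, as an engineer would, in place of code of your own. Each camera call takes 0.05 s, during which the arm holds its last target. There are 200 camera calls.

TASK

Turn the white acrylic press plate over, so that its underside can be inspected: push it along the bench against the curved front of the orange and steel turning stop until it rides up and stands leaning on the stop, then push its top edge from behind, back towards you, so that it topples over and lies flat, upside down, on the bench in front of the stop. Only push it with the fingers: do not pick it up or carry it; one of its long edges stays down on the bench or at the foot of the stop all the time. Leave the bottle, the black loupe and the heat sink where they stand.

Things in the scene. Friction and masses are not known exactly. Their poses are not given: they have to be found in the camera images.
- stop: Turning stop fixed to the bench, orange with slippery steel facing: two upright cheeks, each 36 mm wide (y), with an open gap of 56 mm between. Origin on the bench, mid-width, below the upright wall face; +x is the way to push the plate, z up. The cheeks' front curves up from the bench at x = -27 mm (about 40 degrees) to upright at x = 0, 50 mm high. Cheek tops: 62 mm high, x = 0 to 12 mm.
- stop_back (a point): Middle of the gap at the back face of the cheeks, level with their tops (62 mm above the bench). Behind the cheeks a foot 8 mm high, with two ribs 39 mm high, reaches 28 mm further back; beyond it and above it all is free. Axes as the stop's.
- plate: Loose white acrylic frame, 95 mm (x) x 70 mm (y), 10 mm thick, about 60 g, open in the middle (44 x 34 mm; borders along the long edges 18 mm wide). Origin in the centre of its underside; z up at the start, down once turned over. Starts flat on the bench in front of the stop, a long edge within about 12 degrees of parallel to it.
- plate_center (a point): Centre of the plate, half-way through its thickness; axes as the plate's. Pushed up with its lower edge at the toe of the curve, the plate leans on the cheeks at about 65 degrees from level, its top edge about 65 mm high, and stays there by itself when the fingers leave.
- plate_edge_a (a point): Middle of the plate's long edge at its +y side, half-way up its thickness. Pushed square at the rear long edge with upright fingers whose tips are 1 to 4 mm above the bench, the plate rides up with a few newtons; higher tips slip onto the rear edge and jam it.
- plate_edge_b (a point): Middle of the plate's long edge at its -y side, half-way up its thickness.
- flux_bottle: Small brown dropper bottle with a black tip, 31 mm across, 81 mm high; stands near the work, a bystander. Origin at the centre of its base.
- loupe: Black eye loupe, 37 mm across, 41 mm high; stands near the work, a bystander. Origin at the centre of its base.
- heat_sink: Silver finned heat sink, 36 x 44 mm, 19 mm high; lies near the work, a bystander. Origin at the centre of its base.
Not all that is in view belongs to the job. Of the things that look like the plate, take the one that is nearest to the robot's base at the start.

How it is judged:
By the outcome, as a careful person would: the job done as asked, in the order asked, and still so for the second after the job is handed in, with the robot touching nothing.
It also fails if it takes over 51 s, if anything falls off the work surface, if the arm or the gripper's body presses on something with over 40 N, if the wrist force passes 120 N, or if a joint passes its speed limit or range.

## Working session

There is one attempt and no reset: what is moved stays moved. The work goes in short steps, Python scripts to look and compute and a tool call to move; the robot and the scene stay as the last step left them, time stands still between calls to the robot, and variables do not carry over. Pictures are saved under pics/ and viewed, about 8 in all and at most 12, crops included, and the job is handed in when it is done.

Besides the shell and the picture viewer there is one more tool, called after "Emit:" as name(argument=value, ...), one argument or row to a line, values as JSON. servo_tool: Moves the arm, as the interface text tells. Scaled input: -1 to 1 covers 0.05 m each way for a shift and 6 degrees each way for a turn. Its arguments: {"type":"object","properties":{"steps":{"type":"array","items":{"type":"object","properties":{"tx":{"type":"number"},"ty":{"type":"number"},"tz":{"type":"number"},"ax":{"type":"number"},"ay":{"type":"number"},"az":{"type":"number"}}}},"grip":{"type":"number"},"squeeze":{"type":"number"}},"required":["steps"]}

```bash
mkdir -p pics; ls
python3 - <<'E'
from bench import r
import cv2, numpy as np
o=r.get_obs();print({k:np.round(o[k],3) for k in('clock','tcp_pos','orientation','contact_force','grip_width')})
for n in('side','top'):
    f=r.grab_frame(n);cv2.imwrite(f'pics/{n}0.png',f[:,:,::-1]);c=r.camera_model(n);print(n,np.round(c['mtx'],1).tolist(),np.round(-np.array(c['R']).T@c['t'],3),np.round(c['R'],3).tolist())
E
```

```text
pics
{'clock': np.float64(0.0), 'tcp_pos': array([ 0.287, -0.61 ,  0.23 ]), 'orientation': array([ 0.88 ,  1.387, -0.879]), 'contact_force': array([-0.024,  0.549, -0.378]), 'grip_width': np.float64(0.085)}
side [[477.7, 0.0, 323.5], [0.0, 477.7, 190.3], [0.0, 0.0, 1.0]] [ 0.414 -0.745  0.614] [[0.981, -0.195, 0.023], [-0.097, -0.585, -0.806], [0.17, 0.788, -0.592]]
top [[428.6, 0.0, 318.5], [0.0, 428.6, 203.4], [0.0, 0.0, 1.0]] [ 0.391 -0.038  0.899] [[0.021, -1.0, -0.004], [-0.971, -0.02, -0.24], [0.24, 0.009, -0.971]]
```

View pics/top0.png

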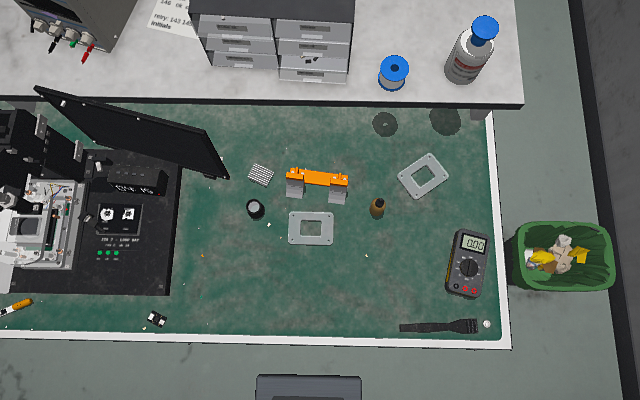

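View pics/side0.png

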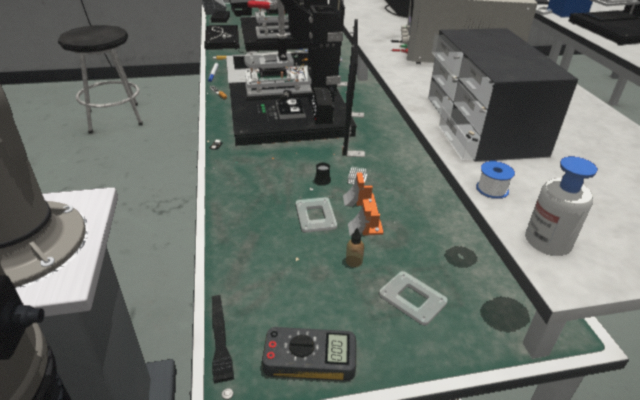

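The top view shows two candidate frames. One is at (311,228), directly in front of the orange stop at (317,180). The other is at (423,175), right of the bottle and farther from the base. I choose (311,228), which is nearer the base and in front of the stop. The bystanders are the loupe (255,208), the heat sink (261,174) and the bottle (377,208).

```bash
cat > h.py <<'E'
from bench import r
import cv2, numpy as np
def ray(n,px,z,c=None):
    c=c or r.camera_model(n);R=np.array(c['R']);C=-R.T@np.array(c['t'])
    px=np.atleast_2d(px).astype(float);d=np.c_[px,np.ones(len(px))]@np.linalg.inv(c['mtx']).T@R
    return C+d*((z-C[2])/d[:,2])[:,None]
def blob(mask,near):
    cs=cv2.findContours(mask.astype(np.uint8),cv2.RETR_EXTERNAL,cv2.CHAIN_APPROX_NONE)[0]
    cs=[c for c in cs if len(c)>15]
    return min(cs,key=lambda c:np.hypot(*(c[:,0].mean(0)-near))-.0*len(c))[:,0]
def rect(P):
    (c,s,a)=cv2.minAreaRect((P[:,:2]*1000).astype(np.float32));return np.round(c,1),np.round(s,1),round(a,1)
E
python3 - <<'E'
from h import *
f=cv2.imread('pics/top0.png');hsv=cv2.cvtColor(f,cv2.COLOR_BGR2HSV)
w=(hsv[:,:,1]<45)&(hsv[:,:,2]>125)
b=blob(w,(311,228));print('plate',rect(ray('top',b,.01)),b.min(0),b.max(0))
b=blob(w,(423,175));print('decoy',rect(ray('top',b,.01)))
og=(hsv[:,:,0]>5)&(hsv[:,:,0]<22)&(hsv[:,:,1]>180)&(hsv[:,:,2]>130)
b=blob(og,(317,180));P=ray('top',b,.062);print('orange@62',rect(P),b.min(0),b.max(0))
for n,px,z in(('bottle',(377,215),0),('loupe',(256,210),.02),('sink',(261,174),.019),('binR shelf',(250,103),.0)):print(n,ray('top',px,z).round(3))
c=cv2.resize(f[140:260,230:400],None,fx=4.5,fy=4.5,interpolation=cv2.INTER_CUBIC);cv2.imwrite('pics/crop0.png',c)
E
```

```text
plate (array([557.9, -13.7]), array([94.4, 69.8]), 88.9) [288 211] [333 244]
decoy (array([ 675.8, -255.5]), array([75.1, 95.5]), 36.0)
orange@62 (array([653.2, -25. ]), array([127. ,  29.9]), 82.6) [286 167] [347 185]
bottle [[ 0.59  -0.155  0.   ]]
loupe [[0.591 0.102 0.02 ]]
sink [[0.671 0.095 0.019]]
binR shelf [[0.847 0.133 0.   ]]
```

View pics/crop0.png

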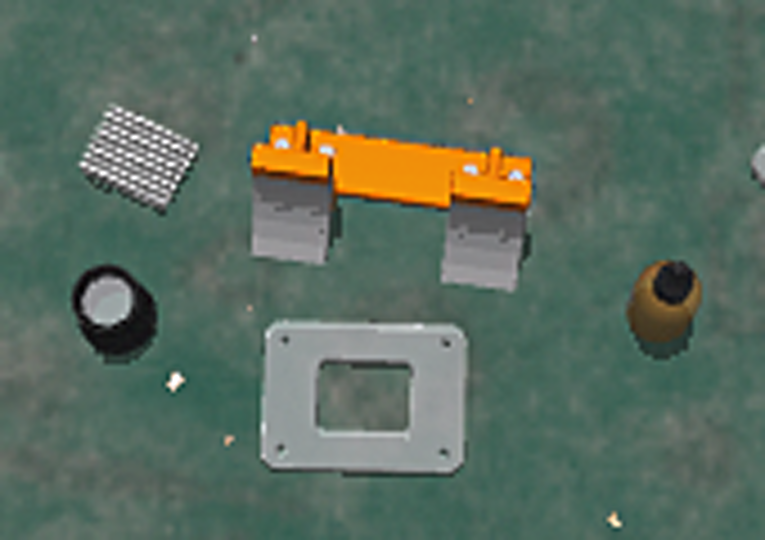

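The crop confirms the choice. It is a white frame with a 44 x 34 opening, and its long edge is almost parallel to the stop. The stop is turned about 7° relative to it: toe corners at crop (252,255) and (518,290), cheek-top front corners at (252,172) and (530,207). The measured plate size of 94.4 x 69.8 mm matches the given one.

Run:
```python
from h import *
o=np.array([230,140]);p=lambda *a:np.array(a)/4.5+o-.4
toe=ray('top',p((252,255),(518,290)),0.);top=ray('top',p((252,172),(530,207)),.062)
cheek=ray('top',p((326,263),(443,283)),0.)
print(toe.round(4).tolist(),cheek.round(4).tolist(),top.round(4).tolist())
for a in(toe,top):
  d=a[0]-a[1];print('len',np.linalg.norm(d).round(4),'yaw',np.degrees(np.arctan2(-d[0],d[1])).round(2))
yaw=np.radians(-7.3);X=np.array([np.cos(yaw),np.sin(yaw)]);Y=np.array([-X[1],X[0]])
O=((toe.mean(0)[:2]+.027*X)+top.mean(0)[:2])/2
print('O',O,toe.mean(0)[:2]+.027*X,top.mean(0)[:2]);pc=np.array([.5579,-.0137])-O;print('plate in stop',pc@X,pc@Y)
from scipy.spatial.transform import Rotation as Ro
print(Ro.from_rotvec(r.get_obs()['orientation']).as_matrix().round(3))
f=cv2.imread('pics/side0.png');hsv=cv2.cvtColor(f,cv2.COLOR_BGR2HSV)
b=blob((hsv[:,:,1]<45)&(hsv[:,:,2]>125),(316,214));print('side plate',rect(ray('side',b,.005)))
```

```text
[[0.6272, 0.0422, 0.0], [0.6124, -0.0861, 0.0]] [[0.624, 0.0064, 0.0], [0.6152, -0.0501, 0.0]] [[0.6499, 0.0382, 0.062], [0.6358, -0.088, 0.062]]
len 0.1292 yaw -6.58
len 0.127 yaw -6.34
O [ 0.6447364  -0.02511437] [ 0.64662206 -0.02536154] [ 0.64285074 -0.02486719]
plate in stop -0.08758290406912879 0.0002880134562969809
[[-0.001  0.905  0.426]
 [ 0.001  0.426 -0.905]
 [-1.    -0.    -0.002]]
side plate (array([559.3,  -6.2]), array([ 72.3, 100.8]), 0.2)
```

Emit:
servo_tool(
  steps=[
    {"ty":0.73,"tz":-0.77},
    {"ty":0.73,"tz":-0.77},
    {"ty":0.73,"tz":-0.77},
    {"ty":0.73,"tz":-0.77},
    {"ty":0.73,"tz":-0.77},
    {"ty":0.73,"tz":-0.77},
    {"ty":0.73,"tz":-0.77},
    {"ty":0.73,"tz":-0.77},
    {"ty":0.73,"tz":-0.77},
    {"ty":0.73,"tz":-0.77},
    {"ty":0.73,"tz":-0.77},
    {"ty":0.73,"tz":-0.77},
  ],
  grip=150,
)

```text
invalid input at $.steps[0]: expected keys tx, ty, tz, ax, ay, az
```

Emit:
servo_tool(
  steps=[
    {"ax":0.9,"tx":0.5},
    {"ax":0.9,"tx":0.5},
    {"ax":0.9,"tx":0.5},
    {"ax":0.9,"tx":0.5},
    {"ax":0.9,"tx":0.5},
    {"ax":0.83,"tx":0.5},
    {},
  ],
)

```text
invalid input at $.steps[0]: expected keys tx, ty, tz, ax, ay, az
```

Emit:
servo_tool(
  steps=[
    {"tx":0,"ty":0.73,"tz":-0.77,"ax":0,"ay":0,"az":0},
    {"tx":0,"ty":0.73,"tz":-0.77,"ax":0,"ay":0,"az":0},
    {"tx":0,"ty":0.73,"tz":-0.77,"ax":0,"ay":0,"az":0},
    {"tx":0,"ty":0.73,"tz":-0.77,"ax":0,"ay":0,"az":0},
    {"tx":0,"ty":0.73,"tz":-0.77,"ax":0,"ay":0,"az":0},
    {"tx":0,"ty":0.73,"tz":-0.77,"ax":0,"ay":0,"az":0},
    {"tx":0,"ty":0.73,"tz":-0.77,"ax":0,"ay":0,"az":0},
    {"tx":0,"ty":0.73,"tz":-0.77,"ax":0,"ay":0,"az":0},
    {"tx":0,"ty":0.73,"tz":-0.77,"ax":0,"ay":0,"az":0},
    {"tx":0,"ty":0.73,"tz":-0.77,"ax":0,"ay":0,"az":0},
    {"tx":0,"ty":0.73,"tz":-0.77,"ax":0,"ay":0,"az":0},
    {"tx":0,"ty":0.73,"tz":-0.77,"ax":0,"ay":0,"az":0},
  ],
  grip=150,
)

```text
clock: 1.6
tcp_pos: [0.4871, -0.0047, 0.2312]
orientation: [0.879, 1.386, -0.88]
contact_force: [0.7, -0.7, -0.3]
grip_width: 0.0352
```

Emit:
servo_tool(
  steps=[
    {"tx":0.5,"ty":0,"tz":0,"ax":0.9,"ay":0,"az":0},
    {"tx":0.5,"ty":0,"tz":0,"ax":0.9,"ay":0,"az":0},
    {"tx":0.5,"ty":0,"tz":0,"ax":0.9,"ay":0,"az":0},
    {"tx":0.5,"ty":0,"tz":0,"ax":0.9,"ay":0,"az":0},
    {"tx":0.5,"ty":0,"tz":0,"ax":0.9,"ay":0,"az":0},
    {"tx":0.5,"ty":0,"tz":0,"ax":0.83,"ay":0,"az":0},
    {"tx":0,"ty":0,"tz":0,"ax":0,"ay":0,"az":0},
  ],
)

```text
clock: 2.48
tcp_pos: [0.4853, -0.0063, 0.0798]
orientation: [1.293, 1.154, -1.299]
contact_force: [0.1, -0.3, 0.1]
grip_width: 0.0349
```

Emit:
servo_tool(
  steps=[
    {"tx":0.6,"ty":0,"tz":0,"ax":0,"ay":0,"az":0},
    {"tx":0.6,"ty":0,"tz":0,"ax":0,"ay":0,"az":0},
    {"tx":0,"ty":0,"tz":0,"ax":0,"ay":0,"az":0},
  ],
)

```text
clock: 2.85
tcp_pos: [0.4861, -0.0063, 0.0207]
orientation: [1.293, 1.154, -1.297]
contact_force: [0.5, 0.6, 0.1]
grip_width: 0.0352
```

Run:
```python
from h import *
from scipy.spatial.transform import Rotation as Ro
o=r.get_obs();M=Ro.from_rotvec(o['orientation']).as_matrix();print(o['tcp_pos'].round(4) if hasattr(o['tcp_pos'],'round') else o['tcp_pos'],M.round(3).tolist(),'yaw',np.degrees(np.arctan2(M[1,1],M[0,1])))
w=r.grab_frame('wrist');s=r.grab_frame('side')
s=cv2.resize(s[130:290,230:430],(500,400),interpolation=cv2.INTER_CUBIC)
w=cv2.resize(w,(640,400));s=s[:,:,::-1];w=w[:,:,::-1]
cv2.imwrite('pics/w1.png',np.hstack([cv2.resize(w,(440,275)),cv2.resize(s,(344,275))]))
```

```text
[ 0.4861 -0.0063  0.0207] [[-0.003, 0.993, -0.116], [-0.0, -0.116, -0.993], [-1.0, -0.003, 0.001]] yaw -6.687507123425381
```

View pics/w1.png

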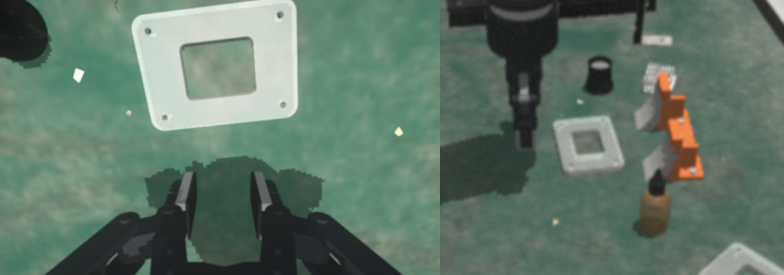

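Emit:
servo_tool(
  steps=[
    {"tx":0.12,"ty":0,"tz":0,"ax":0,"ay":0,"az":0},
    {"tx":0.12,"ty":0,"tz":0,"ax":0,"ay":0,"az":0},
    {"tx":0,"ty":0,"tz":0,"ax":0,"ay":0,"az":0},
  ],
)

```text
clock: 3.32
tcp_pos: [0.4868, -0.0063, 0.0092]
orientation: [1.295, 1.151, -1.296]
contact_force: [-0.4, 0.5, -0.3]
grip_width: 0.0349
```

Emit:
servo_tool(
  steps=[
    {"tx":0.04,"ty":0,"tz":0,"ax":0,"ay":0,"az":0},
    {"tx":0,"ty":0,"tz":0,"ax":0,"ay":0,"az":0},
  ],
)

```text
clock: 3.58
tcp_pos: [0.487, -0.0062, 0.0072]
orientation: [1.296, 1.151, -1.296]
contact_force: [-0.4, 0.1, 0.6]
grip_width: 0.035
```

Emit:
servo_tool(
  steps=[
    {"tx":0.04,"ty":0,"tz":0,"ax":0,"ay":0,"az":0},
    {"tx":0,"ty":0,"tz":0,"ax":0,"ay":0,"az":0},
  ],
)

```text
clock: 3.82
tcp_pos: [0.4869, -0.0063, 0.0052]
orientation: [1.296, 1.151, -1.296]
contact_force: [0.5, -0.0, -0.1]
grip_width: 0.0352
```

Emit:
servo_tool(
  steps=[
    {"tx":0.04,"ty":0,"tz":0,"ax":0,"ay":0,"az":0},
    {"tx":0,"ty":0,"tz":0,"ax":0,"ay":0,"az":0},
  ],
)

```text
clock: 4.08
tcp_pos: [0.4869, -0.0063, 0.0031]
orientation: [1.296, 1.151, -1.296]
contact_force: [-0.6, -0.5, -0.1]
grip_width: 0.0352
```

Emit:
servo_tool(
  steps=[
    {"tx":0.03,"ty":0,"tz":0,"ax":0,"ay":0,"az":0},
    {"tx":0,"ty":0,"tz":0,"ax":0,"ay":0,"az":0},
  ],
)

```text
clock: 4.32
tcp_pos: [0.4869, -0.0063, 0.0017]
orientation: [1.296, 1.151, -1.296]
contact_force: [-1.1, 0.5, -0.0]
grip_width: 0.0352
```

Emit:
servo_tool(
  steps=[
    {"tx":0.03,"ty":0,"tz":0,"ax":0,"ay":0,"az":0},
    {"tx":0,"ty":0,"tz":0,"ax":0,"ay":0,"az":0},
  ],
)

```text
clock: 4.58
tcp_pos: [0.487, -0.0062, 0.0002]
orientation: [1.296, 1.151, -1.296]
contact_force: [-0.4, -0.8, 0.4]
grip_width: 0.0355
```

Emit:
servo_tool(
  steps=[
    {"tx":0.03,"ty":0,"tz":0,"ax":0,"ay":0,"az":0},
    {"tx":0,"ty":0,"tz":0,"ax":0,"ay":0,"az":0},
  ],
)

```text
clock: 4.82
tcp_pos: [0.4871, -0.0063, -0.0009]
orientation: [1.296, 1.151, -1.296]
contact_force: [-1.1, 0.4, 5.0]
grip_width: 0.0352
```

Emit:
servo_tool(
  steps=[
    {"tx":-0.06,"ty":0,"tz":0,"ax":0,"ay":0,"az":0},
    {"tx":0,"ty":0.2,"tz":0,"ax":0,"ay":0,"az":0},
    {"tx":0,"ty":0.2,"tz":0,"ax":0,"ay":0,"az":0},
    {"tx":0,"ty":0.2,"tz":0,"ax":0,"ay":0,"az":0},
    {"tx":0,"ty":0.2,"tz":0,"ax":0,"ay":0,"az":0},
    {"tx":0,"ty":0,"tz":0,"ax":0,"ay":0,"az":0},
  ],
)

```text
clock: 5.58
tcp_pos: [0.5279, -0.0111, 0.0018]
orientation: [1.297, 1.15, -1.295]
contact_force: [-0.5, 0.5, 0.6]
grip_width: 0.035
```

Run:
```python
from h import *
w=r.grab_frame('wrist');s=r.grab_frame('side')
s=cv2.resize(s[130:290,230:430],(500,400),interpolation=cv2.INTER_CUBIC)[:,:,::-1];w=w[:,:,::-1]
cv2.imwrite('pics/w2.png',np.hstack([cv2.resize(w,(440,275)),cv2.resize(s,(344,275))]))
```

```text
(no output)
```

View pics/w2.png

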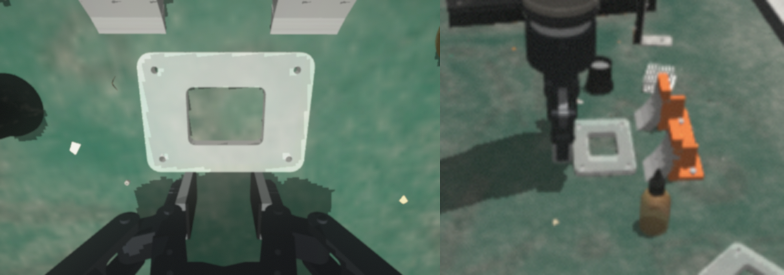

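The wrist view shows the plate square against both fingers, with its rear edge at row 170. Its front edge at row 53 is parallel to the cheek toes at row 33. It is centred on the cheeks, so I continue pushing.

Emit:
servo_tool(
  steps=[
    {"tx":0.01,"ty":0.15,"tz":0,"ax":0,"ay":0,"az":0},
    {"tx":0,"ty":0.15,"tz":0,"ax":0,"ay":0,"az":0},
    {"tx":0,"ty":0.15,"tz":0,"ax":0,"ay":0,"az":0},
    {"tx":0,"ty":0.15,"tz":0,"ax":0,"ay":0,"az":0},
  ],
)

```text
clock: 6.18
tcp_pos: [0.557, -0.0146, 0.0012]
orientation: [1.296, 1.151, -1.296]
contact_force: [-1.5, 0.9, -0.4]
grip_width: 0.035
```

Emit:
servo_tool(
  steps=[
    {"tx":0,"ty":0.15,"tz":0,"ax":0,"ay":0,"az":0},
    {"tx":0,"ty":0.15,"tz":0,"ax":0,"ay":0,"az":0},
    {"tx":0,"ty":0.1,"tz":0,"ax":0,"ay":0,"az":0},
  ],
)

```text
clock: 6.55
tcp_pos: [0.577, -0.017, 0.0013]
orientation: [1.296, 1.151, -1.296]
contact_force: [-0.6, -0.3, -0.5]
grip_width: 0.0351
```

Run:
```python
from h import *
w=r.grab_frame('wrist');s=r.grab_frame('side')
s=cv2.resize(s[130:290,230:430],(500,400),interpolation=cv2.INTER_CUBIC)[:,:,::-1];w=w[:,:,::-1]
cv2.imwrite('pics/w3.png',np.hstack([cv2.resize(w,(440,275)),cv2.resize(s,(344,275))]))
```

```text
(no output)
```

View pics/w3.png

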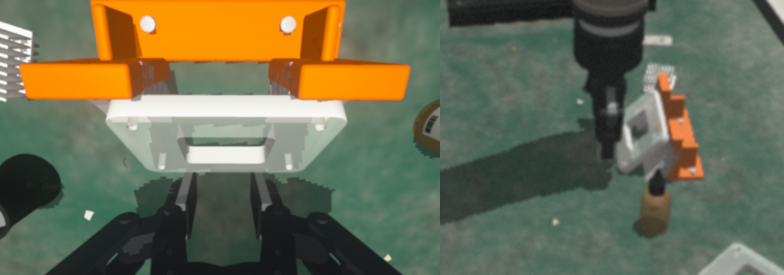

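Emit:
servo_tool(
  steps=[
    {"tx":0,"ty":0.1,"tz":0,"ax":0,"ay":0,"az":0},
    {"tx":0,"ty":0.1,"tz":0,"ax":0,"ay":0,"az":0},
    {"tx":0,"ty":0.1,"tz":0,"ax":0,"ay":0,"az":0},
    {"tx":0,"ty":0.1,"tz":0,"ax":0,"ay":0,"az":0},
  ],
)

```text
clock: 7.15
tcp_pos: [0.5967, -0.0193, 0.0013]
orientation: [1.296, 1.151, -1.296]
contact_force: [-0.2, 0.6, 0.6]
grip_width: 0.0355
```

Emit:
servo_tool(
  steps=[
    {"tx":0,"ty":0.06,"tz":0,"ax":0,"ay":0,"az":0},
    {"tx":0,"ty":0.06,"tz":0,"ax":0,"ay":0,"az":0},
    {"tx":0,"ty":0,"tz":0,"ax":0,"ay":0,"az":0},
  ],
)

```text
clock: 7.52
tcp_pos: [0.5977, -0.0195, 0.0001]
orientation: [1.291, 1.157, -1.303]
contact_force: [-10.2, 2.3, 4.2]
grip_width: 0.0353
```

Run:
```python
from h import *
w=r.grab_frame('wrist');s=r.grab_frame('side')
s=cv2.resize(s[150:270,260:410],(500,400),interpolation=cv2.INTER_CUBIC)[:,:,::-1];w=w[:,:,::-1]
cv2.imwrite('pics/w4.png',np.hstack([cv2.resize(w,(440,275)),cv2.resize(s,(344,275))]))
```

```text
(no output)
```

View pics/w4.png

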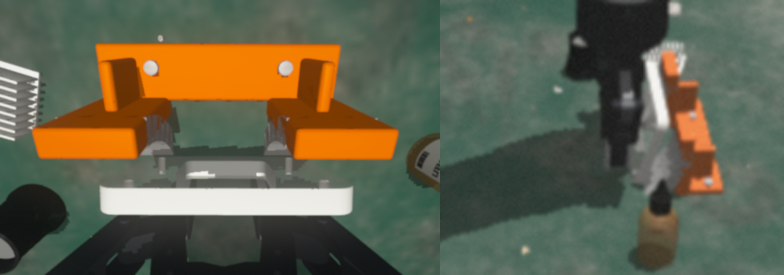

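Run:
```python
from h import *
k=640/440
c=r.camera_model('wrist');print('cam',(-np.array(c['R']).T@c['t']).round(3))
for n,px,z in(('top far edge',(226,187),.068),('top near',(226,214),.068),('corner L',(101,214),.068),('corner R',(352,214),.068),('cheektop front L',(35,158),.05),('cheektop front R',(397,158),.05)):
    P=ray('wrist',np.array(px)*k,z)[0][:2]-[.6445,-.025];X=np.array([.993,-.118]);print(n,(P@X).round(4),(P@[.118,.993]).round(4))
print({a:np.round(r.get_obs()[a],4) for a in('tcp_pos','contact_force','clock')})
s=r.grab_frame('side');cv2.imwrite('pics/s5.png',cv2.resize(s[150:270,290:410],(600,600),interpolation=cv2.INTER_CUBIC)[:,:,::-1])
```

```text
cam [ 0.682 -0.029  0.142]
top far edge -0.0082 -0.0009
top near -0.0195 -0.0009
corner L -0.0194 0.0445
corner R -0.0196 -0.0466
cheektop front L -0.0056 0.0778
cheektop front R -0.0058 -0.0718
{'tcp_pos': array([ 5.977e-01, -1.950e-02,  1.000e-04]), 'contact_force': array([-10.524 ,   0.9841,   3.7818]), 'clock': np.float64(7.625)}
```

View pics/s5.png

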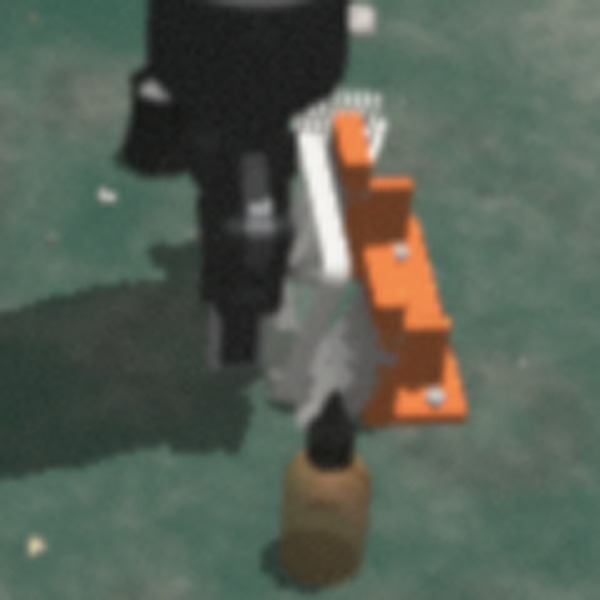

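The plate is standing steeply. Its top edge is at stop x ≈ -8 to -19 mm, its lower edge is at the toe, and the 10 N shows it is seated. I back off gently and check that it stays leaning on the stop.

Emit:
servo_tool(
  steps=[
    {"tx":-0.02,"ty":-0.06,"tz":0,"ax":0,"ay":0,"az":0},
    {"tx":0,"ty":-0.06,"tz":0,"ax":0,"ay":0,"az":0},
    {"tx":0,"ty":-0.06,"tz":0,"ax":0,"ay":0,"az":0},
    {"tx":0,"ty":-0.06,"tz":0,"ax":0,"ay":0,"az":0},
    {"tx":0,"ty":-0.1,"tz":0,"ax":0,"ay":0,"az":0},
    {"tx":0,"ty":-0.2,"tz":0,"ax":0,"ay":0,"az":0},
    {"tx":0,"ty":-0.4,"tz":0,"ax":0,"ay":0,"az":0},
    {"tx":0,"ty":-0.4,"tz":0,"ax":0,"ay":0,"az":0},
    {"tx":0,"ty":0,"tz":0,"ax":0,"ay":0,"az":0},
  ],
)

```text
clock: 8.8
tcp_pos: [0.5338, -0.012, 0.0022]
orientation: [1.294, 1.152, -1.297]
contact_force: [0.5, -0.2, 0.6]
grip_width: 0.0353
```

Run:
```python
from h import *
w=r.grab_frame('wrist');s=r.grab_frame('side')
s=cv2.resize(s[150:270,260:410],(500,400),interpolation=cv2.INTER_CUBIC)[:,:,::-1];w=w[:,:,::-1]
cv2.imwrite('pics/w6.png',np.hstack([cv2.resize(w,(440,275)),cv2.resize(s,(344,275))]))
```

```text
(no output)
```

View pics/w6.png

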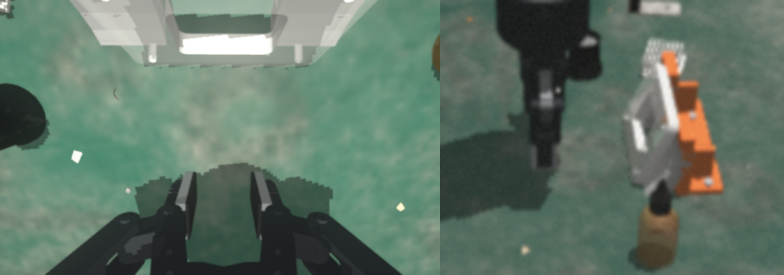

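The plate stays leaning on the cheeks by itself. The side view shows it against the stop, and the wrist view shows its lower edge at row 66. Next is to go behind the stop, and the wrist camera sticks out 84 mm ahead, so I check the counter's clearance first.

Run:
```python
from h import *
k=640/440
P=ray('wrist',np.array([220,66])*k,.002)[0][:2]-[.6445,-.025];print('low edge stop x',P@[.993,-.118])
# counter near-right top corner, top (523,104), side (541,272)
def pm(n):
    c=r.camera_model(n);return np.array(c['mtx'])@np.c_[c['R'],c['t']]
for a,b in(((523,104),(541,272)),((523,98),(541,272))):
    X=cv2.triangulatePoints(pm('top'),pm('side'),np.array(a,float),np.array(b,float));print((X[:3]/X[3]).ravel().round(3))
for z in(0,.1,.15,.2):print(z,ray('top',(315,101),z).round(3))
print(np.round(r.get_obs()['joints'],2))
```

```text
low edge stop x -0.03463362633872109
[ 0.761 -0.396  0.193]
[ 0.766 -0.395  0.194]
0 [[ 0.855 -0.016  0.   ]]
0.1 [[ 0.803 -0.019  0.1  ]]
0.15 [[ 0.777 -0.02   0.15 ]]
0.2 [[ 0.751 -0.021  0.2  ]]
[ 0.06  0.59 -0.19  2.03  0.21  0.54 -1.97]
```

The counter top is about 0.19 m high with its edge at x ≈ 0.76, so the camera would hit it. I lift, shut the fingers and turn the tool a half turn so that the camera faces the robot.

Emit:
servo_tool(
  steps=[
    {"tx":-1,"ty":0,"tz":0,"ax":-1,"ay":0,"az":0},
    {"tx":-1,"ty":0,"tz":0,"ax":-1,"ay":0,"az":0},
    {"tx":-1,"ty":0,"tz":0,"ax":-1,"ay":0,"az":0},
    {"tx":0,"ty":0,"tz":0,"ax":-1,"ay":0,"az":0},
    {"tx":0,"ty":0,"tz":0,"ax":-1,"ay":0,"az":0},
    {"tx":0,"ty":0,"tz":0,"ax":-1,"ay":0,"az":0},
    {"tx":0,"ty":0,"tz":0,"ax":-1,"ay":0,"az":0},
    {"tx":0,"ty":0,"tz":0,"ax":-1,"ay":0,"az":0},
    {"tx":0,"ty":0,"tz":0,"ax":-1,"ay":0,"az":0},
    {"tx":0,"ty":0,"tz":0,"ax":-1,"ay":0,"az":0},
    {"tx":0,"ty":0,"tz":0,"ax":-1,"ay":0,"az":0},
    {"tx":0,"ty":0,"tz":0,"ax":-1,"ay":0,"az":0},
  ],
  grip=255,
)

```text
clock: 10.4
tcp_pos: [0.5367, -0.0122, 0.1526]
orientation: [0.337, 1.543, -0.337]
contact_force: [-0.8, -0.7, -0.8]
grip_width: 0.0
```

Emit:
servo_tool(
  steps=[
    {"tx":0,"ty":0,"tz":0,"ax":-1,"ay":0,"az":0},
    {"tx":0,"ty":0,"tz":0,"ax":-1,"ay":0,"az":0},
    {"tx":0,"ty":0,"tz":0,"ax":-1,"ay":0,"az":0},
    {"tx":0,"ty":0,"tz":0,"ax":-1,"ay":0,"az":0},
    {"tx":0,"ty":0,"tz":0,"ax":-1,"ay":0,"az":0},
    {"tx":0,"ty":0,"tz":0,"ax":-1,"ay":0,"az":0},
    {"tx":0,"ty":0,"tz":0,"ax":-1,"ay":0,"az":0},
    {"tx":0,"ty":0,"tz":0,"ax":-1,"ay":0,"az":0},
    {"tx":0,"ty":0,"tz":0,"ax":-1,"ay":0,"az":0},
  ],
)

```text
clock: 11.52
tcp_pos: [0.5367, -0.0123, 0.1526]
orientation: [-0.402, 1.532, 0.402]
contact_force: [-0.2, 0.3, -0.5]
grip_width: -0.0002
```

Emit:
servo_tool(
  steps=[
    {"tx":0,"ty":0,"tz":0,"ax":-1,"ay":0,"az":0},
    {"tx":0,"ty":0,"tz":0,"ax":-1,"ay":0,"az":0},
    {"tx":0,"ty":0,"tz":0,"ax":-1,"ay":0,"az":0},
    {"tx":0,"ty":0,"tz":0,"ax":-1,"ay":0,"az":0},
    {"tx":0,"ty":0,"tz":0,"ax":-1,"ay":0,"az":0},
    {"tx":0,"ty":0,"tz":0,"ax":-1,"ay":0,"az":0},
    {"tx":0,"ty":0,"tz":0,"ax":-1,"ay":0,"az":0},
    {"tx":0,"ty":0,"tz":0,"ax":-1,"ay":0,"az":0},
    {"tx":0,"ty":0,"tz":0,"ax":-1,"ay":0,"az":0},
    {"tx":0,"ty":0,"tz":0,"ax":0,"ay":0,"az":0},
  ],
)

```text
clock: 12.78
tcp_pos: [0.5365, -0.0123, 0.1524]
orientation: [-1.12, 1.263, 1.12]
contact_force: [-1.7, 0.7, 1.1]
grip_width: 0.0001
```

Run:
```python
from h import *
from scipy.spatial.transform import Rotation as Ro
o=r.get_obs();M=Ro.from_rotvec(o['orientation']).as_matrix();X=np.array([.993,-.118]);d=o['tcp_pos'][:2]-np.array([.6445,-.025])
print(M.round(3).tolist(),'stop xy',d@X,d@[.118,.993],np.round(o['joints'],2),o['clock'])
```

```text
[[0.001, -0.993, 0.12], [0.001, 0.12, 0.993], [-1.0, -0.001, 0.001]] stop xy -0.10876601107349293 -0.00018195369173182844 [ 0.66  0.52 -0.97  1.92  0.52  0.98  0.9 ] 12.775
```

Emit:
servo_tool(
  steps=[
    {"tx":0,"ty":-0.58,"tz":0,"ax":0,"ay":0,"az":0},
    {"tx":0,"ty":-0.58,"tz":0,"ax":0,"ay":0,"az":0},
    {"tx":0,"ty":-0.58,"tz":0,"ax":0,"ay":0,"az":0},
    {"tx":0,"ty":-0.58,"tz":0,"ax":0,"ay":0,"az":0},
    {"tx":0,"ty":-0.56,"tz":0,"ax":0,"ay":0,"az":0},
    {"tx":0,"ty":0,"tz":0,"ax":0,"ay":0,"az":0},
  ],
)

```text
clock: 13.52
tcp_pos: [0.6804, -0.0295, 0.152]
orientation: [-1.119, 1.263, 1.118]
contact_force: [0.3, -0.6, -0.3]
grip_width: -0.0002
```

Emit:
servo_tool(
  steps=[
    {"tx":0.4,"ty":0,"tz":0,"ax":0,"ay":0,"az":0},
    {"tx":0.4,"ty":0,"tz":0,"ax":0,"ay":0,"az":0},
    {"tx":0.4,"ty":0,"tz":0,"ax":0,"ay":0,"az":0},
    {"tx":0,"ty":0,"tz":0,"ax":0,"ay":0,"az":0},
  ],
)

```text
clock: 14.02
tcp_pos: [0.6768, -0.0295, 0.0895]
orientation: [-1.12, 1.266, 1.125]
contact_force: [0.2, -0.3, 0.8]
grip_width: 0.0006
```

Run:
```python
from h import *
w=r.grab_frame('wrist');s=r.grab_frame('side')
s=cv2.resize(s[150:270,260:410],(500,400),interpolation=cv2.INTER_CUBIC)[:,:,::-1];w=w[:,:,::-1]
cv2.imwrite('pics/w7.png',np.hstack([cv2.resize(w,(440,275)),cv2.resize(s,(344,275))]))
```

```text
(no output)
```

View pics/w7.png

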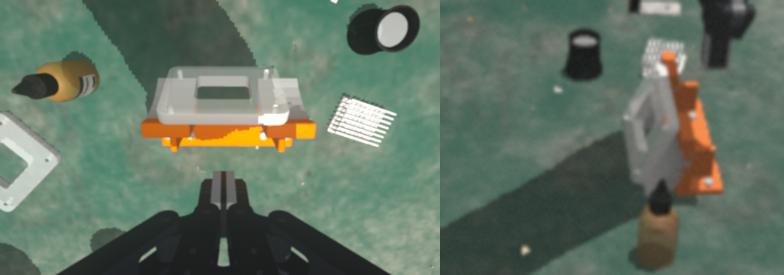

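The plate leans steadily (plate top edge at row 120 in the wrist view). The fingers at column 223 line up with the gap between the ribs (columns 180–283). Next I lower to tip height 55 mm and push back through the gap.

Emit:
servo_tool(
  steps=[
    {"tx":0.35,"ty":0,"tz":0,"ax":0,"ay":0,"az":0},
    {"tx":0.34,"ty":0,"tz":0,"ax":0,"ay":0,"az":0},
    {"tx":0,"ty":0,"tz":0,"ax":0,"ay":0,"az":0},
  ],
)

```text
clock: 14.5
tcp_pos: [0.6772, -0.0294, 0.0555]
orientation: [-1.12, 1.266, 1.124]
contact_force: [-0.7, -0.4, 0.2]
grip_width: 0.0001
```

Emit:
servo_tool(
  steps=[
    {"tx":0,"ty":0.12,"tz":0,"ax":0,"ay":0,"az":0},
    {"tx":0,"ty":0.12,"tz":0,"ax":0,"ay":0,"az":0},
    {"tx":0,"ty":0.12,"tz":0,"ax":0,"ay":0,"az":0},
    {"tx":0,"ty":0.12,"tz":0,"ax":0,"ay":0,"az":0},
  ],
)

```text
clock: 15.0
tcp_pos: [0.6545, -0.0262, 0.0581]
orientation: [-1.122, 1.263, 1.121]
contact_force: [0.7, 0.8, 0.3]
grip_width: -0.0001
```

Emit:
servo_tool(
  steps=[
    {"tx":0.06,"ty":0.1,"tz":0,"ax":0,"ay":0,"az":0},
    {"tx":0.02,"ty":0.1,"tz":0,"ax":0,"ay":0,"az":0},
    {"tx":0.02,"ty":0.1,"tz":0,"ax":0,"ay":0,"az":0},
    {"tx":0.02,"ty":0.1,"tz":0,"ax":0,"ay":0,"az":0},
    {"tx":0,"ty":0.1,"tz":0,"ax":0,"ay":0,"az":0},
  ],
)

```text
clock: 15.62
tcp_pos: [0.6297, -0.0232, 0.0517]
orientation: [-1.122, 1.263, 1.122]
contact_force: [0.1, 0.3, -0.8]
grip_width: 0.0001
```

Run:
```python
from h import *
w=r.grab_frame('wrist');s=r.grab_frame('side')
s=cv2.resize(s[150:270,260:410],(500,400),interpolation=cv2.INTER_CUBIC)[:,:,::-1];w=w[:,:,::-1]
cv2.imwrite('pics/w8.png',np.hstack([cv2.resize(w,(440,275)),cv2.resize(s,(344,275))]))
```

```text
(no output)
```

View pics/w8.png

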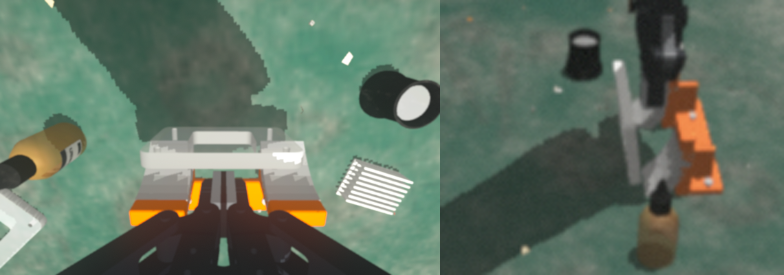

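The side view shows the plate nearly upright with the fingers through the gap behind it. I keep pushing slowly.

Emit:
servo_tool(
  steps=[
    {"tx":0,"ty":0.08,"tz":0,"ax":0,"ay":0,"az":0},
    {"tx":0,"ty":0.08,"tz":0,"ax":0,"ay":0,"az":0},
    {"tx":0,"ty":0.08,"tz":0,"ax":0,"ay":0,"az":0},
    {"tx":0,"ty":0.08,"tz":0,"ax":0,"ay":0,"az":0},
    {"tx":0,"ty":0.08,"tz":0,"ax":0,"ay":0,"az":0},
    {"tx":0,"ty":0,"tz":0,"ax":0,"ay":0,"az":0},
    {"tx":0,"ty":0,"tz":0,"ax":0,"ay":0,"az":0},
  ],
)

```text
clock: 16.6
tcp_pos: [0.6103, -0.021, 0.0519]
orientation: [-1.122, 1.263, 1.121]
contact_force: [-0.3, 1.0, 0.4]
grip_width: -0.0002
```

Run:
```python
from h import *
w=r.grab_frame('wrist');s=r.grab_frame('side')
s=cv2.resize(s[150:270,260:410],(500,400),interpolation=cv2.INTER_CUBIC)[:,:,::-1];w=w[:,:,::-1]
cv2.imwrite('pics/w9.png',np.hstack([cv2.resize(w,(440,275)),cv2.resize(s,(344,275))]))
```

```text
(no output)
```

View pics/w9.png

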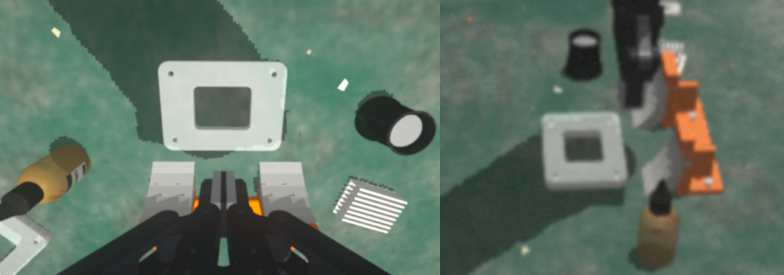

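The plate has toppled and lies flat in front of the stop. I lift straight up, check by numbers against the first picture, and hand in.

Emit:
servo_tool(
  steps=[
    {"tx":-0.5,"ty":0,"tz":0,"ax":0,"ay":0,"az":0},
    {"tx":-0.8,"ty":0,"tz":0,"ax":0,"ay":0,"az":0},
    {"tx":-0.8,"ty":-0.5,"tz":0,"ax":0,"ay":0,"az":0},
    {"tx":0,"ty":-0.5,"tz":0,"ax":0,"ay":0,"az":0},
    {"tx":0,"ty":0,"tz":0,"ax":0,"ay":0,"az":0},
  ],
)

```text
clock: 17.32
tcp_pos: [0.6615, -0.0269, 0.1589]
orientation: [-1.121, 1.261, 1.119]
contact_force: [-0.8, 1.3, -0.5]
grip_width: 0.0
```

Run:
```python
from h import *
for n,px in(('side',(300,210)),('wrist',None)):
    f=r.grab_frame(n);hsv=cv2.cvtColor(f,cv2.COLOR_RGB2HSV);m=(hsv[:,:,1]<45)&(hsv[:,:,2]>125)
    if n=='wrist':
        c=r.camera_model(n);q=np.array(c['mtx'])@(np.array(c['R'])@[.55,-.013,.01]+c['t']);px=q[:2]/q[2]
    b=blob(m,px);print(n,rect(ray(n,b,.01 if n=='wrist' else .005)),b.min(0),b.max(0))
a=cv2.imread('pics/side0.png')[:,:,::-1].astype(int);s=r.grab_frame('side').astype(int)
for k,(u,v,du,dv) in dict(bottle=(355,252,9,12),loupe=(322,174,8,9),sink=(358,175,7,5)).items():
    sl=np.s_[v-dv:v+dv,u-du:u+du];print(k,'mean diff',abs(a[sl]-s[sl]).mean().round(1))
o=r.get_obs();print(o['clock'],np.round(o['contact_force'],1),np.round(o['tcp_pos'],3))
```

```text
side (array([570.9,  -9.8]), array([99.9, 71.9]), 81.4) [304 198] [341 229]
wrist (array([536.3,  50.1]), array([3.8, 2.6]), 83.2) [407   0] [412   4]
bottle mean diff 4.2
loupe mean diff 3.3
sink mean diff 7.6
17.475 [ 0.2 -0.2 -0.7] [ 0.659 -0.026  0.157]
```

```bash
python3 -c "
from bench import r
print(r.hand_in())"
```

```text
the job is handed in; nothing more can be done
None
```

The plate is turned over and lies flat, upside down, on the bench in front of the stop. I handed the job in at about 17.5 s of the 51 s allowed.

**What I did:** I pushed the plate square against the stop with the finger tips 1–3 mm above the bench, until it stood leaning on the stop by itself. The readings showed about 10 N at most, when it seated. I then turned the tool a half turn to keep the wrist camera clear of the counter, shut the fingers, and pushed the plate's top edge back through the gap until it toppled.

**Last checks:**
- **Plate:** the side view measured it flat, about 100 x 72 mm, centred near (0.571, -0.010). That agrees with its 95 x 70 mm size within the error of that view.
- **Bystanders:** the bottle and loupe patches in the side view were nearly unchanged (mean difference 3 to 4 grey levels). The heat sink patch differed more, at 7.6. I put this down to shadow and did not check it further, but the sink looked in place in the last wrist view.
- **Contact:** the fingers were clear of everything, with force readings at noise level.
- **Failed check:** the wrist-camera measurement of the final plate position failed because the plate was mostly out of its view. The last picture I viewed, taken before the final lift, showed the plate flat with the fingers clear of it.

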